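File the refill cartons in the sloping packet rack by height

ROBOT

A 6-joint arm with a two-finger parallel gripper is mounted at the origin on a cart in front of the work surface, level with it; the furniture and walls round the work are solid. World frame = base frame: x ahead of the robot, y to its left, z up, the work surface at z = 0. Lengths are in m, angles in rad, forces in N, time in s.
With the tool pointing down it reaches from about 0.4 to 0.825 m from the base axis. Payload 7 kg.
Tool frame: the origin (TCP) lies on the centre line of the jaws, within the pads' length; the fingertips stand 22 mm ahead of it and the grasp point (between the pads) lies 3 mm ahead of it; z points along the fingers, y is the line along which they close (so a half turn about z gives the same grasp; the last joint's range is limited). The gripper opens to 85 mm and grips with 20 to 120 N. Pads are 22 mm wide; open, the fingers measure 114 mm over their backs; the gripper's body (76 mm by 85 mm) begins 54 mm behind the grasp point. The pads swing forward as they close: fully open they stand 13 mm farther back than shut.
Start: joints at [-0.908, 0.359, 0.012, 0, -1.224, -0.288], TCP at [0.247, -0.628, 0.253] pointing down, gripper open.
Joint ranges: [-3.07, 3.07], [-1.43, 2.12], [-1.02, 1.25], [-3.03, 1.67], [-3.05, -0], [-3.03, 3.03]. Speed limits (rad/s): [2.39, 2.39, 3.01, 3.14, 3.14, 3.14].

INTERFACE

Orientations are given as a rotation vector (axis times angle).
In Python, from bench import env, kin, sensors, grab_frame, get_calibration, masks_of, landmark_of gives the robot as it stands. Calls block until the motion is done:
- env.move_pose(position, orientation): joint-space move of the TCP to a pose.
- env.move_straight(position, rot=None, rate=0.15, contact_N=None): straight line of the TCP; rot=None keeps the orientation; rate is the mean speed in m/s. With contact_N (N) it stops when the force on the tool has changed by that much, and returns True; else False.
- env.set_joints(angles): joint-space move.
- env.grip(opening, grasp_force=None): finger opening in m; grasp_force is the grip in N (None keeps the last); returns when the fingers have stopped.
- env.pause(seconds).
- kin.inverse_kinematics(position, orientation): joint angles nearest the present ones, or None.
- sensors.get_state(): the state.
- grab_frame(name): name is "side" or "top"; returns the picture (420x560x3 uint8, red, green, blue); there is no depth.
- get_calibration(name): a dict with "camera_matrix" (3x3 intrinsics, pixels), "k1" (the pictures are not rectified: a ray, as slopes to the right and down, at radius r is drawn at 1 + k1 r^2 times it, then the intrinsics apply), "R" (3x3) and "t" (3): a world point X has camera coordinates R X + t. Camera axes: x right, y down, z forward; pixel columns grow to the right and rows downward; lengths in m; the calibration is good to about 2 mm. A picture is of the moment at which its call begins. get_calibration takes no time and is no camera call.
A pose or a line that the arm cannot do raises env.PlanningError and nothing moves.
- env.sign_off(): hands the job in; it is judged then, once.
Trained networks look in the newest picture that a camera, given by its name, has taken for a name from the list of things; names that differ only in an ending like _2 or _b are one class to them, and where a whole thing is asked for, a point or a joint stands for the part that bears it (a point fixed in the world has none). Each returns a list of dicts, best first, with "score" (0 to 1); they miss things now and then, are a little off and sometimes report something else, mostly with a low value. They report only what shows in the picture. A call takes as long as a camera call. They do not tell look-alikes from the thing itself.
- masks_of(query, camera): "region" (420x560 bool, what is visible of it) and "location" ([column, row] in pixels, amid what is visible of it).
- landmark_of(query, camera): "location" ([column, row] in pixels: a listed point, or the origin of a listed thing).
The state is a dict: "clock": time; "joints": joint angles; "joint_vel": joint speeds; "effort": joint torques, N m; "eef_pos": TCP position; "tcp_rot": TCP orientation; "ft_force": force on the tool from outside, world axes, zero at the start; "wrist_torque": the same for the moment, N m; "grip_width": finger opening in m; "grip_force": force on a finger pad.
Only numpy, scipy, OpenCV 4.12 (cv2) and the standard library are available. Lean on these libraries where they do the work, as an engineer would, in place of code of your own. Each camera call takes 0.05 s, during which the arm holds its last target. There are 200 camera calls.

TASK

Put the four brown refill cartons away in the sloping white packet rack, filed one in front of the other in order of height, so that each shows above the one in front. Begin with the tallest, leaning back against the rack's backstop, then the next tallest closed up against it, and so on to the shortest in front; each stands on the sloping deck between the side lips with a broad face to the front. Do not knock any carton over, and leave the mug, onion, garlic and mushroom where they stand.

Things in the scene. Friction and masses are not known exactly. Their poses are not given: they have to be found in the camera images.
- carton_tallest: The tallest of four like kraft-brown cartons, upright, with a pale label and round stamp on both broad faces: 130 mm high, 60 mm wide, 34 mm thick. Origin: centre of the underside; z up, x across the thickness (square to the broad faces), y across the width. Grip across the width near the top. Loose, about 170 g.
- carton_second: The second tallest of four like kraft-brown cartons, upright, with a pale label and round stamp on both broad faces: 110 mm high, 56 mm wide, 30 mm thick. Origin: centre of the underside; z up, x across the thickness (square to the broad faces), y across the width. Grip across the width near the top. Loose, about 130 g.
- carton_third: The third of four like kraft-brown cartons, upright, with a pale label and round stamp on both broad faces: 92 mm high, 52 mm wide, 25 mm thick. Origin: centre of the underside; z up, x across the thickness (square to the broad faces), y across the width. Grip across the width near the top. Loose, about 90 g.
- carton_shortest: The shortest of four like kraft-brown cartons, upright, with a pale label and round stamp on both broad faces: 74 mm high, 48 mm wide, 20 mm thick. Origin: centre of the underside; z up, x across the thickness (square to the broad faces), y across the width. Grip across the width near the top. Loose, about 60 g.
- rack_deck (a point): Fixed white wooden packet rack: centre of the foot of its backstop, on the deck, 20 mm above the table. x runs forward along the deck (rising 18 deg) to a 10 mm high front lip at 136 mm, y along the backstop, z square to the deck (leans back 18 deg). Backstop: square to the deck, 108 mm high, 100 mm wide. Side lips 8 mm high, 84 mm apart inside. Friction holds a carton set on the deck.
- mug: A white spotted mug, 82 mm across, 114 mm over its handle, 91 mm high, standing near the cartons; origin under its centre. Not to be disturbed.
- onion: A brown onion, about 68 mm across and 64 mm high, standing near the cartons; origin under its centre. Not to be disturbed.
- garlic: A garlic bulb, about 45 mm across and 40 mm high, standing near the cartons; origin under its centre. Not to be disturbed.
- mushroom: A button mushroom, 52 mm across, 46 mm high, standing near the cartons; origin under its centre. Not to be disturbed.
Not all that is in view belongs to the job. What is shaped like the carton_second but purple is not meant.

How it is judged:
By the outcome, as a careful person would: the job done as asked, in the order asked, and still so for the second after the job is handed in, with the robot touching nothing.
It also fails if it takes over 118 s, if anything falls off the work surface, if the arm or the gripper's body presses on something with over 40 N, if the wrist force passes 120 N, or if a joint passes its speed limit or range.

## Working session

There is one attempt and no reset: what is moved stays moved. The work goes in short steps, each a Python script; the robot and the scene stay as the last script left them, time stands still between calls to the robot, and variables do not carry over. Pictures are saved under pics/ and viewed, at most 14 in all, crops included, and the job is handed in when it is done.

```bash
mkdir -p pics; ls
python3 - <<'E'
from bench import *
import cv2,numpy as np
for c in ("side","top"):
    im=grab_frame(c); cv2.imwrite(f"pics/{c}0.png",im[:,:,::-1])
    k=get_calibration(c); print(c,k)
    for n in ("carton_tallest","carton_second","carton_third","carton_shortest","rack_deck","mug","onion","garlic","mushroom"):
        print(n,[(np.round(d["location"]),round(d["score"],2)) for d in landmark_of(n,c)])
        if n!="rack_deck":
          for d in masks_of(n,c):
            r=d["region"].astype(np.uint8); print("  m",round(d["score"],2),cv2.boundingRect(r),r.sum())
print(sensors.get_state()["clock"])
E
```

```text
pics
side {'camera_matrix': array([[386.85328627,   0.        , 274.72563205],
       [  0.        , 386.85328627, 207.64826788],
       [  0.        ,   0.        ,   1.        ]]), 'k1': -0.05088208599841917, 'R': array([[-0.89338006, -0.44912849,  0.01247665],
       [-0.29173948,  0.55874478, -0.77633262],
       [ 0.34170183, -0.69720002, -0.63019996]]), 't': array([0.5614416 , 0.1168566 , 0.83640329])}
carton_tallest [(array([260., 235.]), 0.97)]
  m 0.64 (247, 183, 21, 64) 1177
carton_second [(array([255., 186.]), 0.82), (array([379., 205.]), 0.58)]
  m 0.88 (243, 145, 17, 46) 624
  m 0.88 (367, 163, 32, 50) 1105
  m 0.24 (216, 184, 21, 36) 573
carton_third [(array([310., 250.]), 0.58)]
  m 0.69 (300, 213, 16, 49) 587
  m 0.26 (193, 232, 111, 102) 6078
carton_shortest [(array([226., 211.]), 0.66)]
  m 0.79 (216, 184, 21, 36) 583
rack_deck [(array([229., 291.]), 0.85), (array([339., 261.]), 0.64)]
mug [(array([320., 199.]), 0.96), (array([250., 187.]), 0.21)]
  m 0.71 (303, 167, 36, 48) 1409
onion [(array([208., 259.]), 0.61)]
  m 0.81 (191, 230, 21, 27) 322
  m 0.35 (303, 167,
[... 603 characters left out ...]
713, 0.88106659])}
carton_tallest [(array([265., 212.]), 0.82)]
  m 0.69 (247, 190, 33, 32) 748
carton_second [(array([375., 310.]), 0.6)]
  m 0.83 (361, 293, 39, 32) 808
  m 0.79 (323, 141, 34, 33) 759
carton_third [(array([266., 262.]), 0.77)]
  m 0.68 (253, 253, 27, 20) 337
carton_shortest [(array([280., 164.]), 0.62), (array([306., 137.]), 0.29)]
  m 0.66 (270, 152, 23, 20) 379
rack_deck [(array([183., 224.]), 0.64)]
mug [(array([345., 244.]), 0.86)]
  m 0.67 (323, 224, 50, 40) 1447
onion [(array([220., 189.]), 0.75)]
  m 0.83 (203, 164, 30, 32) 746
garlic [(array([267., 260.]), 0.62), (array([308., 137.]), 0.53)]
mushroom [(array([271., 296.]), 0.59)]
  m 0.69 (258, 286, 25, 24) 469
1.8
```

Run:
```python
import cv2
for c,(x,y,w,h) in dict(side=(170,130,250,210),top=(110,110,310,230)).items():
    im=cv2.imread(f"pics/{c}0.png")[y:y+h,x:x+w]; s=min(800/w,600/h)
    cv2.imwrite(f"pics/{c}0c.png",cv2.resize(im,(int(w*s),int(h*s)),interpolation=cv2.INTER_CUBIC)); print(c,s)
```

```text
side 2.857142857142857
top 2.5806451612903225
```

View pics/side0c.png

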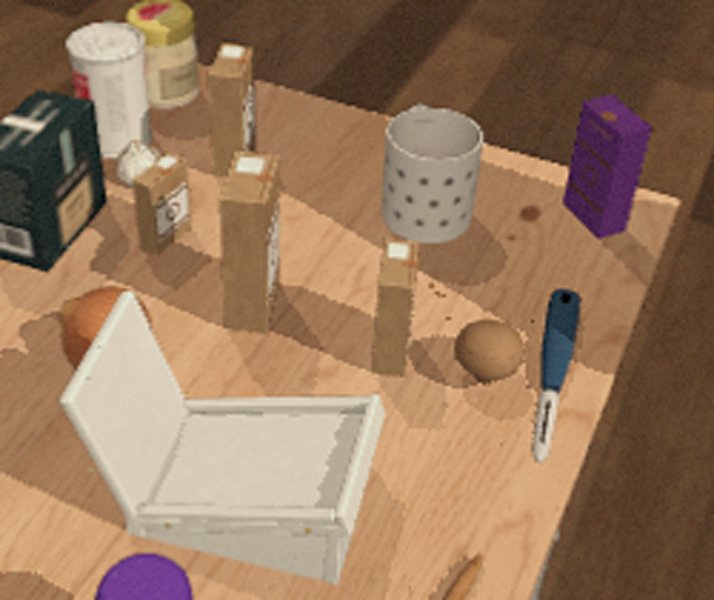

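View pics/top0c.png

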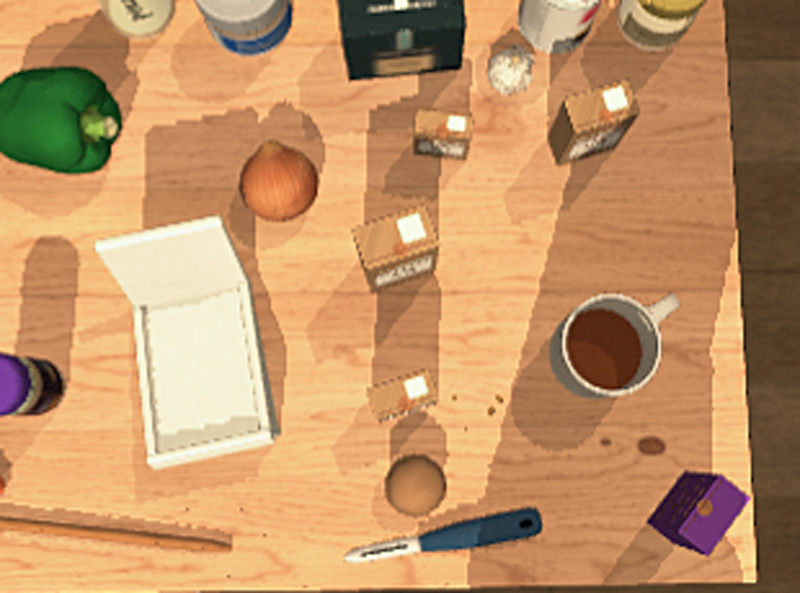

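Both views show the rack with its backstop on the far side, front lip towards the robot. The brown cartons in the top crop are tallest (395,245), second (593,120), third (402,395) and shortest (443,133). The purple decoy is at (700,510). Next I'll fit the carton poses from the masks and zoom in on the rack.

```bash
cat > h.py <<'E'
from bench import *
import numpy as np, cv2
from scipy.optimize import least_squares, minimize
from scipy.spatial.transform import Rotation as R
DIM=dict(carton_tallest=(.034,.060,.130),carton_second=(.030,.056,.110),carton_third=(.025,.052,.092),carton_shortest=(.020,.048,.074))
def proj(X,c):
    k=get_calibration(c); p=np.asarray(X)@k["R"].T+k["t"]; s=p[:,:2]/p[:,2:]
    s=s*(1+k["k1"]*(s**2).sum(1,keepdims=True)); K=k["camera_matrix"]
    return s*[K[0,0],K[1,1]]+K[:2,2]
def ray(px,c):
    k=get_calibration(c);K=k["camera_matrix"]; d=(np.array(px,float)-K[:2,2])/[K[0,0],K[1,1]]; s=d.copy()
    for _ in range(10): s=d/(1+k["k1"]*(s@s))
    return -k["R"].T@k["t"], k["R"].T@np.array([*s,1])
def onz(px,c,z):
    o,d=ray(px,c); return o+d*(z-o[2])/d[2]
def box(d,M=np.eye(3),o=(0,0,0)):
    P=np.array([[a,b,c] for a in(-.5,.5) for b in(-.5,.5) for c in(0,1)])*d
    return P@M.T+o
def hullmask(P,c,s=4):
    m=np.zeros((420*s,560*s),np.uint8); q=proj(P,c)*s+(s-1)/2
    cv2.fillConvexPoly(m,cv2.convexHull(np.round(q).astype(np.int32)),1); return m
def rackT(p):   # p: x,y,yaw of rack forward axis
    f=np.array([np.cos(p[2]),np.sin(p[2]),0]); a=np.radians(18)
    X=f*np.cos(a)+[0,0,np.sin(a)]; Z=-f*np.sin(a)+[0,0,np.cos(a)]
    return np.array([p[0],p[1],.02]), np.stack([X,np.cross(Z,X),Z],1)
E
python3 - <<'E'
from h import *
import json
out={}
g={c:grab_frame(c) for c in("side","top")}
for n,d in DIM.items():
    best=None; ms={}
    for c in("side","top"):
        L=masks_of(n,c)
        def brown(m):
            h=cv2.cvtColor(g[c],cv2.COLOR_RGB2HSV)[m["region"]]; return np.median(h[:,0])
        L=[m for m in L if brown(m)<40 and m["region"].sum()<3000]
        if L: ms[c]=cv2.resize(L[0]["region"].astype(np.uint8),None,fx=4,fy=4,interpolation=cv2.INTER_NEAREST)
    c="top"; ys,xs=np.nonzero(ms[c]); p0=onz((xs.mean()/4,ys.mean()/4),c,d[2]*.8)
    def cost(p):
        P=box(d,R.from_euler("z",p[2]).as_matrix(),[p[0],p[1],0]); t=0
        for c,m in ms.items():
            h=hullmask(P,c); t+=1-(h&m).sum()/(h|m).sum()
        return t
    rs=[minimize(cost,[p0[0],p0[1],a],method="Nelder-Mead",options=dict(initial_simplex=np.array([p0[0],p0[1],a])+np.array([[0,0,0],[.015,0,0],[0,.015,0],[0,0,.25]]),xatol=2e-4,fatol=1e-4)) for a in(-.4,0,.4)]
    r=min(rs,key=lambda r:r.fun); out[n]=list(r.x); print(n,list(ms),np.round(r.x,3),round(r.fun,3),[round(q.x[2],2) for q in rs])
json.dump(out,open("cart.json","w"))
tiles=[]
for c,(x,y,w,h) in dict(side=(185,225,125,115),top=(140,188,80,105)).items():
    s=590/h if c=="top" else 3.4
    tiles.append((c,s)); im=cv2.resize(g[c][y:y+h,x:x+w,::-1],None,fx=s,fy=s,interpolation=cv2.INTER_CUBIC)
    cv2.imwrite(f"pics/r_{c}.png",im)
a,b=[cv2.imread(f"pics/r_{c}.png") for c in("side","top")]; print(tiles,a.shape,b.shape)
W=np.zeros((600,a.shape[1]+b.shape[1],3),np.uint8)[:,:800]; W[:min(600,a.shape[0]),:a.shape[1]]=a[:600]; bb=b[:600,:800-a.shape[1]];W[:bb.shape[0],a.shape[1]:a.shape[1]+bb.shape[1]]=bb
cv2.imwrite("pics/rack.png",W)
E
```

```text
carton_tallest ['side', 'top'] [0.568 0.207 0.313] 0.135 [np.float64(0.32), np.float64(0.31), np.float64(0.32)]
carton_second ['side', 'top'] [0.678 0.041 0.343] 0.222 [np.float64(0.35), np.float64(0.34), np.float64(0.34)]
carton_third ['side', 'top'] [0.45  0.203 0.326] 0.227 [np.float64(0.34), np.float64(0.33), np.float64(0.33)]
carton_shortest ['side', 'top'] [ 0.675  0.167 -0.153] 0.112 [np.float64(-0.15), np.float64(-0.14), np.float64(-0.13)]
[('side', 3.4), ('top', 5.619047619047619)] (391, 425, 3) (590, 450, 3)
```

View pics/rack.png

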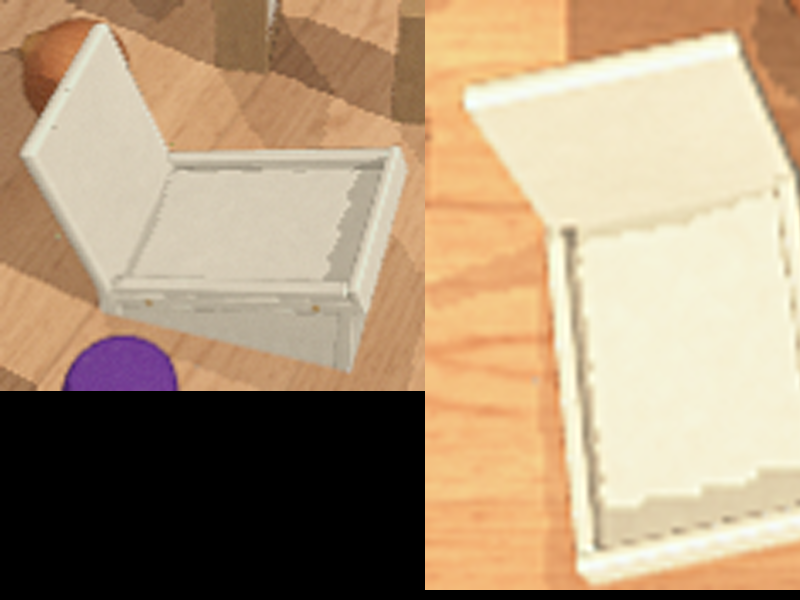

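Run:
```python
from h import *
import json
T=lambda u,v:(140+(u-425)/5.619-.4,188+v/5.619-.4); S=lambda u,v:(185+u/3.4-.35,225+v/3.4-.35)
pts=[("top",(0,-50,108),T(472,107)),("top",(0,50,108),T(740,53)),("top",(136,-42,0),T(600,547)),("top",(0,42,0),T(778,187)),("top",(0,-42,0),T(577,233)),
("side",(0,-50,108),S(33,157)),("side",(0,50,108),S(108,30)),("side",(0,42,0),S(171,172)),("side",(136,42,10),S(390,157)),("top",(0,0,0),(183,224)),("side",(0,0,0),(229,291))]
def f(p):
    o,M=rackT(p); return np.concatenate([proj([M@np.array(a)/1e3+o],c)[0]-q for c,a,q in pts])
r=least_squares(f,[.55,.38,3.1],loss="soft_l1"); print(np.round(r.x,4)); print(np.round(f(r.x).reshape(-1,2),1))
json.dump(list(r.x),open("rack.json","w"))
o,M=rackT(r.x)
# overlay
cart=json.load(open("cart.json"))
for c in("side","top"):
    im=cv2.imread(f"pics/{c}0.png"); s=4; x,y,w,h=(180,140,160,150) if c=="side" else (145,125,200,150)
    z=cv2.resize(im[y:y+h,x:x+w],None,fx=s,fy=s,interpolation=cv2.INTER_CUBIC)
    q=lambda P:np.round((proj(P,c)-[x,y]+.5)*s).astype(np.int32)
    for L in ([(0,-42,0),(136,-42,0),(136,42,0),(0,42,0)],[(0,-50,0),(0,-50,108),(0,50,108),(0,50,0)]):
        cv2.polylines(z,[q(np.array(L)/1e3@M.T+o)],True,(0,0,255),1)
    for n,p in cart.items():
        B=q(box(DIM[n],R.from_euler("z",p[2]).as_matrix(),[p[0],p[1],0]))
        for i in range(8):
            for k in (1,2,4):
                if not i&k: cv2.line(z,tuple(map(int,B[i])),tuple(map(int,B[i|k])),(255,0,0),1)
    cv2.imwrite(f"pics/ov_{c}.png",z)
# IK check: placements
q0=np.array(sensors.get_state()["joints"])
x=0
for n,d in DIM.items():
    P=o+M@np.array([x+d[0]/2,0,d[2]-.015]); x+=d[0]
    for sg in(1,-1):
        # tool z=-M z ; tool y=±M y
        zt=-M[:,2]; yt=sg*M[:,1]; Rm=np.stack([np.cross(yt,zt),yt,zt],1)
        for h in (0,.12):
            j=kin.inverse_kinematics(P+[0,0,h]-zt*.003,R.from_matrix(Rm).as_rotvec()); print(n,sg,h,np.round(P,3),None if j is None else np.round(j,2))
print(sensors.get_state()["tcp_rot"])
```

```text
[0.5369 0.384  3.3388]
[[-2.1  0.4]
 [-0.1 -0. ]
 [-0.1  2.3]
 [ 0.1  0.5]
 [-1.6 -0. ]
 [-0.2 -1. ]
 [ 0.3 -2.5]
 [ 0.1 -0.6]
 [-1.3 -0.3]
 [ 0.8  1.2]
 [-1.4 -0.3]]
carton_tallest 1 0 [0.556 0.388 0.135] [ 0.8   0.61  0.2  -0.18 -1.42  1.02]
carton_tallest 1 0.12 [0.556 0.388 0.135] [ 0.8   0.54  0.34 -0.18 -1.63  0.98]
carton_tallest -1 0 [0.556 0.388 0.135] [ 0.8   0.61  0.2  -0.18 -1.42 -2.12]
carton_tallest -1 0.12 [0.556 0.388 0.135] [ 0.8   0.54  0.34 -0.18 -1.63 -2.16]
carton_second 1 0 [0.52  0.381 0.125] [ 0.83  0.57  0.1  -0.19 -1.36  1.01]
carton_second 1 0.12 [0.52  0.381 0.125] [ 0.83  0.48  0.23 -0.18 -1.58  0.96]
carton_second -1 0 [0.52  0.381 0.125] [ 0.83  0.57  0.1  -0.19 -1.36 -2.14]
carton_second -1 0.12 [0.52  0.381 0.125] [ 0.83  0.48  0.23 -0.18 -1.58 -2.18]
carton_third 1 0 [0.489 0.374 0.117] [ 0.85  0.53  0.02 -0.2  -1.31  0.99]
carton_third 1 0.12 [0.489 0.374 0.117] [ 0.85  0.44  0.15 -0.19 -1.53  0.95]
carton_third -1 0 [0.489 0.374 0.117] [ 0.85  0.53  0.02 -0.2  -1.31 -2.15]
carton_third -1 0.12 [0.489 0.374 0.117] [ 0.85  0.44  0.15 -0.19 -1.53 -2.19]
carton_shortest 1 0 [0.462 0.369 0.107] [ 0.88  0.51 -0.05 -0.21 -1.26  0.98]
carton_shortest 1 0.12 [0.462 0.369 0.107] [ 0.88  0.41  0.07 -0.2  -1.49  0.93]
carton_shortest -1 0 [0.462 0.369 0.107] [ 0.88  0.51 -0.05 -0.21 -1.26 -2.16]
carton_shortest -1 0.12 [0.462 0.369 0.107] [ 0.88  0.41  0.07 -0.2  -1.49 -2.21]
[ 5.85293215e-01 -3.08656755e+00 -6.94356423e-05]
```

View pics/ov_side.png

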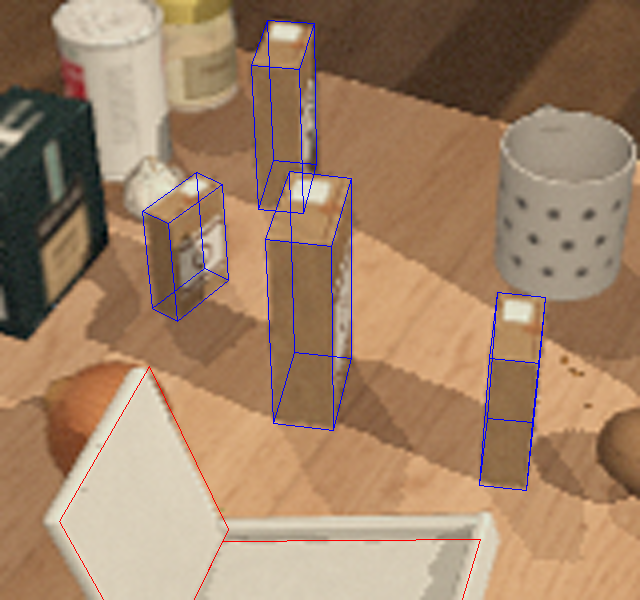

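View pics/ov_top.png

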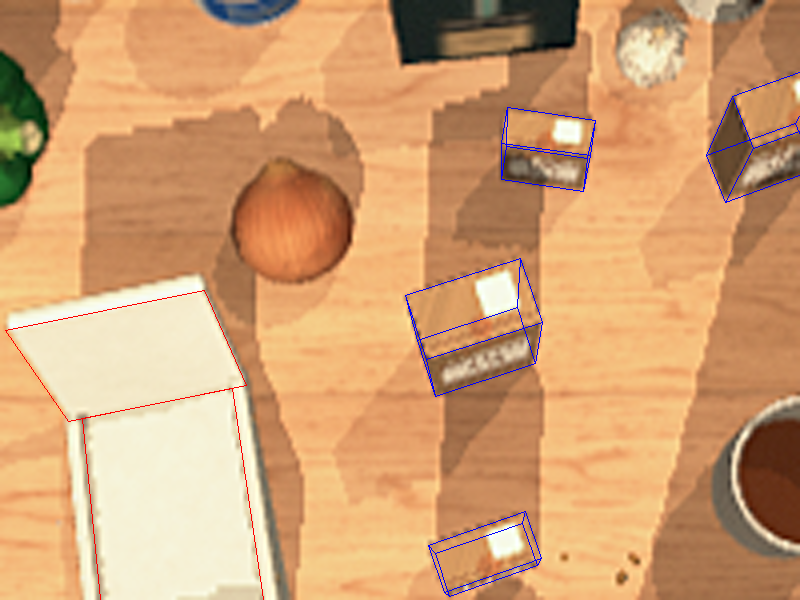

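Overlays line up within about 2 mm: cartons at side (310,300), (515,390), (185,245), (285,115), and the rack outline also matches in both views. Moving now, tallest first.

```bash
cat >> h.py <<'E'
import json
cart=json.load(open("cart.json")); o,M=rackT(json.load(open("rack.json")))
def rv(yt,zt): return R.from_matrix(np.stack([np.cross(yt,zt),yt,zt],1)).as_rotvec()
st=lambda: sensors.get_state()
def log(t): s=st(); print(t,"t%.1f w%.4f gf%.1f f%s"%(s["clock"],s["grip_width"],s["grip_force"],np.round(s["ft_force"],1)))
def rk(p): return np.round((np.array(p)-o)@M*1e3,1)
PL=rv(M[:,1],-M[:,2])
def pick(n,dep,off):
    d=DIM[n]; x,y,a=cart[n]; yt=np.array([np.sin(a),-np.cos(a),0]); zt=np.array([0,0,-1.]); r=rv(yt,zt)
    g=np.array([x,y,d[2]-dep+.003])-off*np.cross(yt,zt)
    env.grip(min(.085,d[1]+.02)); env.move_pose(g+[0,0,.08 if d[2]>.1 else .12],r)
    hit=env.move_straight(g,rate=.12,contact_N=8); print("hit",hit)
    env.grip(0,grasp_force=30); log("gripped")
    env.move_straight(g+[0,0,.22],rate=.25); log("lifted")
def place(n,dep,off,xback,gap=.010):
    d=DIM[n]; P=lambda x,z:o+M@np.array([x+d[0]/2+off,0,d[2]-dep+.003+z])
    env.move_pose(P(xback+gap,.13),PL)
    env.move_straight(P(xback+gap,.02),rate=.15)
    print("deck",env.move_straight(P(xback+gap,-.012),rate=.03,contact_N=4),rk(st()["eef_pos"])-rk(P(xback,0))); log("")
    c=st()["eef_pos"]; env.move_straight(c+M[:,2]*.0015,rate=.03)
    c=st()["eef_pos"]
    print("back",env.move_straight(c-M[:,0]*(gap+.012),rate=.03,contact_N=4),rk(st()["eef_pos"])-rk(P(xback,0))); log("")
    c=st()["eef_pos"]
    print("down",env.move_straight(c-M[:,2]*.006,rate=.03,contact_N=4),rk(st()["eef_pos"])-rk(P(xback,0)))
    x1=rk(st()["eef_pos"])[0]/1e3-off+d[0]/2
    env.grip(min(.085,d[1]+.022)); log("released, front at %.4f"%x1)
    c=st()["eef_pos"]; env.move_straight(c+M[:,2]*.10,rate=.2)
    return x1
def snap(tag):
    for c,(x,y,w,h) in dict(side=(180,180,140,150),top=(130,170,120,130)).items():
        z=cv2.resize(grab_frame(c)[y:y+h,x:x+w,::-1],None,fx=3.2,fy=3.2,interpolation=cv2.INTER_CUBIC)
        L=z if c=="side" else np.hstack([L,cv2.copyMakeBorder(z,0,L.shape[0]-z.shape[0],0,0,cv2.BORDER_CONSTANT)])
    cv2.imwrite(f"pics/{tag}.png",L[:, :800])
E
python3 - <<'E'
from h import *
pick("carton_tallest",.018,0)
if st()["grip_width"]>.055:
    print(place("carton_tallest",.018,0,0))
    snap("p1")
E
```

```text
hit False
gripped t6.8 w0.0595 gf32.9 f[-0.2 -0.8  5. ]
lifted t7.8 w0.0596 gf32.8 f[-0.5  0.1 -2.8]
deck True [9.8 0.5 1.6]
 t10.2 w0.0598 gf33.1 f[ 1.8 -0.1  4.1]
back True [-1.4  0.7  1.6]
 t10.9 w0.0596 gf33.6 f[ 1.5 -0.6  4.6]
down True [-1.6  1.   1.4]
released, front at 0.0324 t11.5 w0.0822 gf0.0 f[-0.5  0.8  0.1]
0.0324
```

View pics/p1.png

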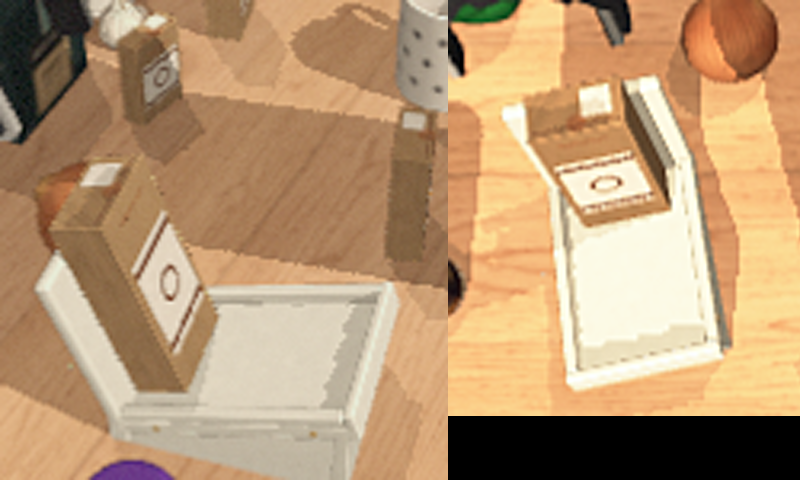

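Tallest stands flat against the backstop, central between the lips (side crop 140,270). Next, the second.

Run:
```python
from h import *
pick("carton_second",.018,0)
if st()["grip_width"]>.050:
    print(place("carton_second",.018,0,.0324))
    snap("p2")
```

```text
hit False
gripped t15.0 w0.0558 gf31.7 f[-0.1 -1.1  4.3]
lifted t16.0 w0.0561 gf31.8 f[ 0.4  0.2 -1.4]
deck True [9.7 0.5 1.6]
 t18.9 w0.0559 gf31.9 f[ 2.7 -1.2  2.5]
back True [0.2 0.7 1.7]
 t19.6 w0.0559 gf32.6 f[ 0.7 -0.2  3.5]
down True [-0.4  0.8  1.4]
released, front at 0.0620 t20.2 w0.0782 gf0.0 f[-0.4 -0.1  0.7]
0.062
```

View pics/p2.png

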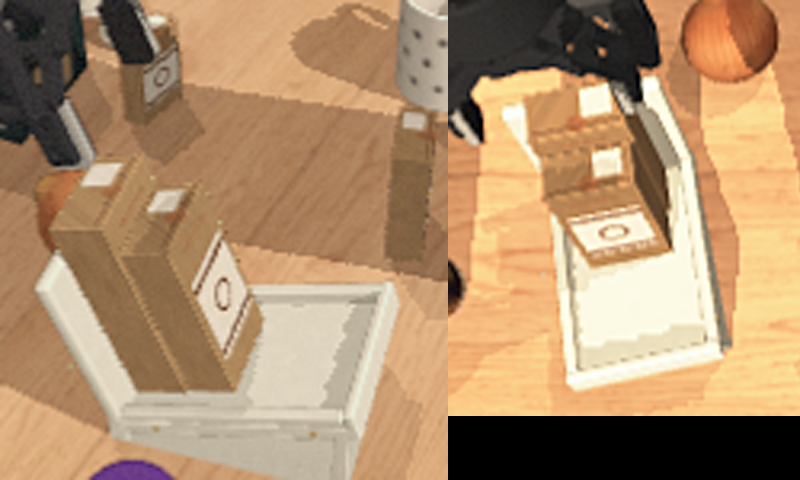

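Second is closed up against the tallest (side crop 195,290). Next, the third.

Run:
```python
from h import *
pick("carton_third",.014,.003)
if st()["grip_width"]>.046:
    print(place("carton_third",.014,.003,.062))
    snap("p3")
```

```text
hit False
gripped t23.5 w0.0516 gf31.5 f[-0.5 -0.4  4.9]
lifted t24.5 w0.0518 gf31.5 f[-0.9 -0.7 -0.6]
deck True [9.8 0.5 1.3]
 t26.9 w0.0518 gf32.0 f[ 1.6 -1.2  2.6]
back True [0.3 0.8 1.4]
 t27.6 w0.0514 gf33.1 f[-0.1 -0.3 -0.7]
down True [0.1 0.8 1.2]
released, front at 0.0871 t28.2 w0.0735 gf0.0 f[ 0.1  1.1 -0.4]
0.08709999999999998
```

View pics/p3.png

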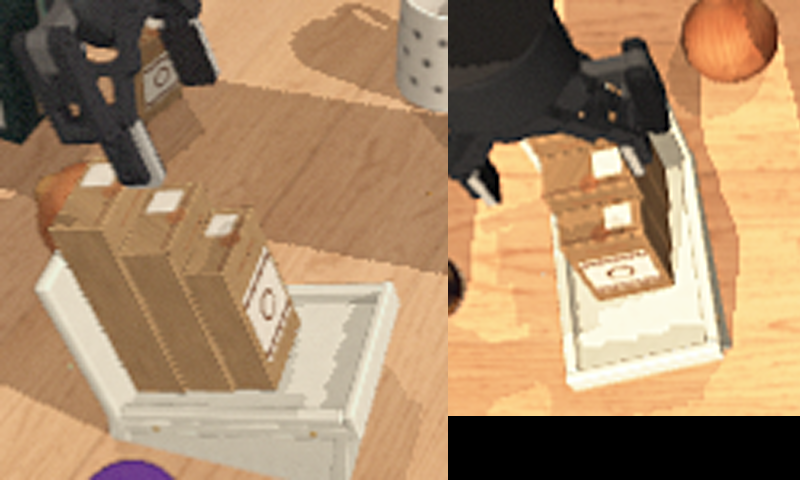

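Third is flush too (side crop 240,310). Last, the shortest.

Run:
```python
from h import *
pick("carton_shortest",.012,.004)
if st()["grip_width"]>.042:
    print(place("carton_shortest",.012,.004,.0871))
    c=st()["eef_pos"]; env.move_straight(c+M[:,2]*.08,rate=.2); env.move_pose([.4,-.2,.35],rv(np.array([0,-1.,0]),np.array([0,0,-1.])))
    for c in("side","top"):
        x,y,w,h=(170,130,250,210) if c=="side" else (110,110,310,230); s=min(800/w,600/h)
        cv2.imwrite(f"pics/f_{c}.png",cv2.resize(grab_frame(c)[y:y+h,x:x+w,::-1],(int(w*s),int(h*s)),interpolation=cv2.INTER_CUBIC))
```

```text
hit False
gripped t31.6 w0.0475 gf31.5 f[-0.1 -1.4  3.7]
lifted t32.7 w0.0476 gf31.0 f[ 0.2  0.1 -0.2]
deck True [9.9 0.1 1.5]
 t35.3 w0.0475 gf31.5 f[1.2 0.4 2.5]
back True [0.7 0.4 1.9]
 t36.0 w0.0476 gf31.5 f[-0.3 -0.4 -0.4]
down True [0.5 0.5 1.4]
released, front at 0.1076 t36.5 w0.0700 gf0.0 f[0.1 0.4 0.5]
0.10759999999999999
```

View pics/f_side.png

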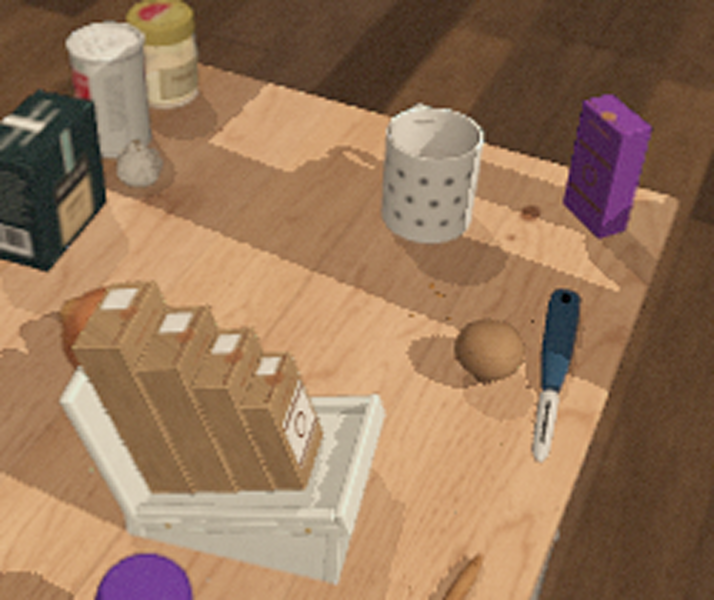

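View pics/f_top.png

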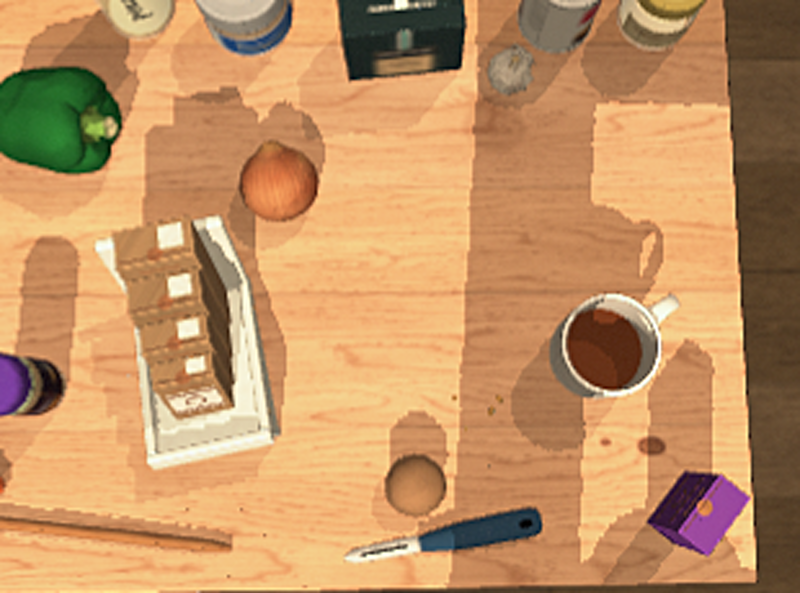

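All four cartons are filed tallest to shortest and touching (side 110-320, 290-490). The mug, onion, garlic and mushroom are at the same pixels as at the start.

```bash
python3 -c "
from bench import *
print(env.sign_off())"
```

```text
the job is handed in; nothing more can be done
None
```

The four brown cartons are filed in the rack from tallest at the back to shortest in front, closed up on each other; the mug, onion, garlic and mushroom look unmoved in the final pictures, and the job is handed in.

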